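Prop the drying cabinet's door open on its stay

TASK

The cleaned cassette in the small drying cabinet needs air: prop the sprung cabinet door open with its stay, dropping the arm's middle hole (of three) fully down over the peg in the slotted rail on the cabinet's top, so that the door stays open on it when you let go. Leave the other things on the bench and the tin on the cabinet where they are.

Things in the scene. Friction and masses are not known exactly. Their poses are not given: they have to be found in the camera images.
- cabinet: grey sheet-metal drying cabinet fixed to the bench, 170 deep (its x) x 240 wide (its y) x 150 high; origin at the centre of its underside; its open front, closed by the door, faces its -x. The vertical hinge axis of the door is at (-91, +115) mm in its x, y. On its flat top lies the steel slotted rail.
- cab_door (a joint): the door: 230 wide, 12 thick, its top level with the cabinet's top; angle in rad, 0 = shut, growing as its free right-hand edge (-y) swings out to the cabinet's -x, up to 1.3. A spring always pulls it shut: 0.3 N m when shut, 0.5 N m per rad more as it opens, so it does not stay open by itself. It need not be gripped: it can be pushed open lengthwise through the stay arm.
- stay_pivot (a point): pivot of the stay on the door's top edge, 120 mm from the hinge axis, at half the thickness of the level stay arm, 161 mm above the bench. There the arm swings freely about a vertical axis and lifts about a level one.
- stay_knob (a point): middle of the black upright knob (16 mm diameter, 34 high, standing on the arm's upper face) at the free end of the stay arm, 188 mm from the pivot; this point is 20 mm above the arm's mid-plane. The stay arm is a steel bar 26 wide, 6 thick, with three 14 mm holes centred 85, 120 and 155 mm from the pivot. At the start the door is shut and the arm lies roughly along the door's top edge, its knob to the cabinet's right (-y).
- middle_hole (a point): centre of the arm's middle hole, 120 mm from the pivot, at half the arm's thickness
- stay_arm (a joint): lift of the stay arm in rad: 0 = level, which is as low as its swivel lets it go by its own weight, growing as the knob end is raised, up to 1.2. On the peg the arm lies level (0); if it rests on the peg's top instead, the middle hole missing it, it reads about 0.15.
- slot_mid (a point): middle of the rail's slot, at (-51, -5) mm in the cabinet's x, y, on the rail's upper face, 155 mm above the bench; the slot runs along the cabinet's x. The fixed upright peg (10 mm diameter, end chamfered 1.5 mm, top 176 mm above the bench, 12 mm above the level arm's upper face) is clamped in it up to 14 mm either way of this point along the cabinet's x; its place is not reported: look or feel for it.
- patch_tin: flat green tin 52x90x23 lying on the left of the cabinet's top; to be left alone; origin at the centre of its underside
- tape_measure: yellow tape measure 66x88x38 on the bench; to be left alone; origin at the centre of its underside
- grease_tub: round tub 70 mm diameter, 74 high; to be left alone; origin at the centre of its underside
- cutter: side cutters 198x73x14 lying on the bench; to be left alone; origin at the centre of its underside
- tyre_gauge: dial tyre gauge 104x60x25 lying on the bench; to be left alone; origin at the centre of its underside

How it is judged:
By the outcome, as a careful person would: the job done as asked, in the order asked, and still so for the second after the job is handed in, with the robot touching nothing.
It also fails if it takes over 56 s, if anything falls off the work surface, if the arm or the gripper's body presses on something with over 40 N, if the wrist force passes 120 N, or if a joint passes its speed limit or range.

ROBOT

A 7-joint arm with a two-finger parallel gripper is mounted at the origin on a cart in front of the work surface, level with it; the furniture and walls round the work are solid. World frame = base frame: x ahead of the robot, y to its left, z up, the work surface at z = 0. Lengths are in m, angles in rad, forces in N, time in s.
With the tool pointing down it reaches from about 0.425 to 0.925 m from the base axis. Payload 6.8 kg.
Tool frame: the origin (TCP) lies on the front face of the gripper's body, between the roots of the fingers; the fingertips stand 73 mm ahead of it and the grasp point (between the pads) lies 54 mm ahead of it (env.nose_length is the distance from the TCP to the fingertips, in m); z points along the fingers, y is the direction in which the jaws open and shut (so a half turn about z gives the same grasp; the last joint's range is limited). The gripper opens to 85 mm and grips with 20 to 120 N. Pads are 22 mm wide; open, the fingers measure 114 mm over their backs; the gripper's body (76 mm by 85 mm) begins 54 mm behind the grasp point. The pads swing forward as they close: fully open they stand 13 mm farther back than shut.
Start: joints at [-1.432, 0.477, 0.022, 1.555, -0.011, 1.109, -0.083], TCP at [0.165, 0.655, 0.304] pointing down, gripper open.
Joint ranges: [-2.96, 2.96], [-0.34, 2.1], [-1.41, 1.46], [0.24, 2.44], [-1.37, 4.51], [0.17, 1.92], [-2.96, 2.96]. Speed limits (rad/s): [2.39, 2.39, 3.14, 3.14, 3.14, 3.14, 3.14].

INTERFACE

Orientations are given as a unit quaternion [w, x, y, z].
In Python, from cell import env, kin, camera, calibration, job gives the robot as it stands. The module is installed in compiled form; this text tells all that it offers. Calls block until the motion is done:
- env.reach(position, orientation): joint-space move of the TCP to a pose.
- env.movel(position, velocity=0.15, rot=None, stop_force=None): straight line of the TCP; rot=None keeps the orientation; velocity is the mean speed in m/s. With stop_force (N) it stops when the force on the tool has changed by that much, and returns True; else False.
- env.goto_joints(angles): joint-space move.
- env.grip(opening, f_grip=None): finger opening in m; f_grip is the grip in N (None keeps the last); returns when the fingers have stopped.
- env.dwell(seconds).
- kin.inverse_kinematics(position, orientation): joint angles nearest the present ones, or None.
- env.get_state(): the state.
- camera(name): name is "scene" or "top" or "wrist"; returns (picture, depth): 400x640x3 uint8, blue, green, red; 400x640 float32, m along the optical axis (not along the pixel's ray), 0 where there is no reading.
- calibration(name): a dict with "fx", "fy", "cx", "cy" (pixels), "rvec" (rotation vector, rad) and "tvec" (3), from world to camera coordinates, as OpenCV has them. Camera axes: x right, y down, z forward; pixel columns grow to the right and rows downward; lengths in m; the calibration is good to about 2 mm. A picture is of the moment at which its call begins: read the wrist's pose just before it. calibration takes no time and is no camera call; for the wrist camera it gives the pose at the moment of the call.
A pose or a line that the arm cannot do raises env.PlanningError and nothing moves.
- job.job_done(): hands the job in, once; it reports no verdict.
The state is a dict: "time": time; "qpos": joint angles; "joint_velocities": joint speeds; "joint_torque": joint torques, N m; "tcp_pos": TCP position; "orientation": TCP orientation; "force": force on the tool from outside, world axes, zero at the start; "torque": the same for the moment, N m; "opening": finger opening in m.
Only numpy, scipy, OpenCV 4.12 (cv2) and the standard library are available. Lean on these libraries where they do the work, as an engineer would, in place of code of your own. Each camera call takes 0.05 s, during which the arm holds its last target. There are 200 camera calls.

## Working session

There is one attempt and no reset: what is moved stays moved. The work goes in short steps, each a Python script; the robot and the scene stay as the last script left them, time stands still between calls to the robot, and variables do not carry over. Pictures are saved under pics/ and viewed, about 8 in all and at most 12, crops included, and the job is handed in when it is done.

```bash
mkdir -p pics; cat > h.py <<'E'
import numpy as np, cv2
from cell import env, kin, camera, calibration, job
def cal(n):
    c=calibration(n); R=cv2.Rodrigues(np.array(c["rvec"],float))[0]; return c,R,np.array(c["tvec"],float).ravel()
def at_z(n,u,v,z,C=None):
    c,R,t=C or cal(n); d=R.T@np.array([(u-c["cx"])/c["fx"],(v-c["cy"])/c["fy"],1]); o=-R.T@t
    return o+d*(z-o[2])/d[2]
def proj(n,p,C=None):
    c,R,t=C or cal(n); q=R@np.array(p)+t; return q[0]/q[2]*c["fx"]+c["cx"], q[1]/q[2]*c["fy"]+c["cy"]
E
python3 - <<'E'
from h import *
for n in("top","scene"):
    p,d=camera(n); cv2.imwrite(f"pics/{n}0.png",p); np.save(f"{n}d.npy",d)
    c,R,t=cal(n); print(n,-R.T@t,R[2],c["fx"])
print(env.get_state()["tcp_pos"],env.get_state()["orientation"],env.nose_length)
E
```

```text
top [ 0.34760785 -0.02780798  1.46758726] [ 0.19323367 -0.00422175 -0.98114368] 433.3964148901064
scene [-0.33484939  0.94453201  1.50246139] [ 0.48771503 -0.50881682 -0.70939375] 513.348579885648
[0.16479585 0.65414203 0.30303071] [-4.72801117e-05  1.23080606e-01  9.92396324e-01 -8.35064715e-04] 0.0726
```

View pics/top0.png

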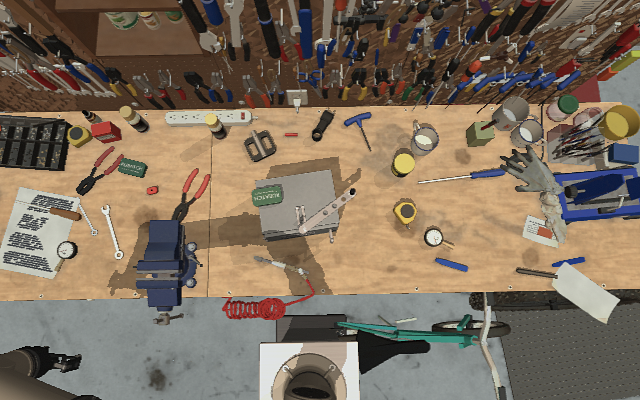

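View pics/scene0.png

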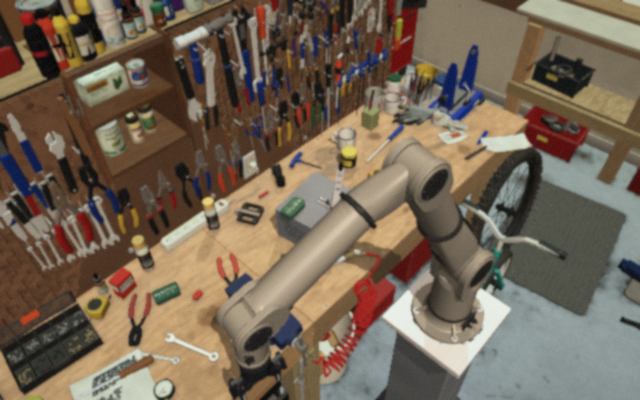

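The top view shows the cabinet at about (300,205) px, with the arm running from about (303,228) to its knob near (352,192). Next I'll enlarge that area.

```bash
python3 - <<'E'
import cv2
p=cv2.imread("pics/top0.png")[160:250,240:365]
cv2.imwrite("pics/c1.png",cv2.resize(p,None,fx=6.4,fy=6.4,interpolation=cv2.INTER_CUBIC))
E
```

```text
(no output)
```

View pics/c1.png

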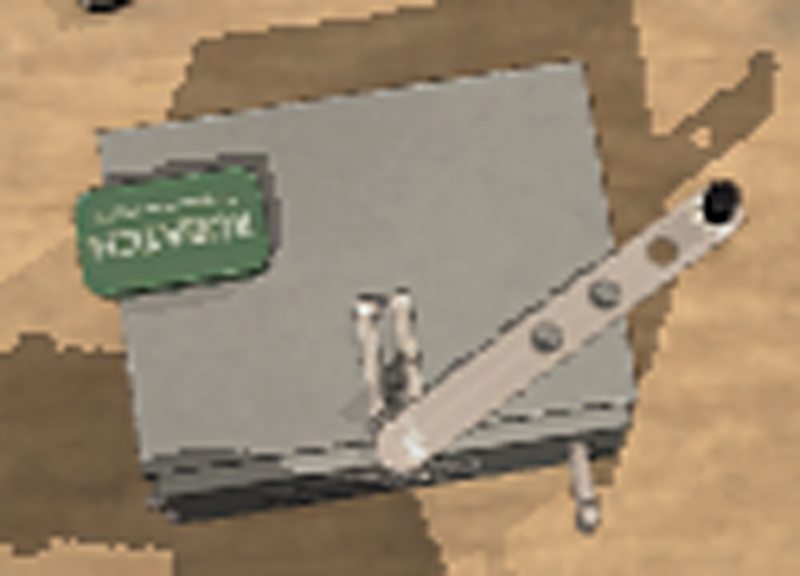

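```bash
python3 - <<'E'
from h import *
f=lambda U,V,z: at_z("top",240+U/6.4-.5+.08,160+V/6.4-.42,z)
C=[f(*c,.150) for c in((98,132),(580,62),(632,400),(145,460))]
for c in C: print(c.round(4))
for a,b in((0,1),(1,2),(2,3),(3,0)): print(np.linalg.norm(C[a]-C[b]))
# fit pose: local corners BL(+85,+120) BR(+85,-120) FR(-85,-120) FL(-85,120)
L=np.array([[.085,.12],[.085,-.12],[-.085,-.12],[-.085,.12]]); P=np.array([c[:2] for c in C])
m=P.mean(0); H=L.T@(P-m); th=np.arctan2(H[0,1]-H[1,0],H[0,0]+H[1,1])
R=np.array([[np.cos(th),-np.sin(th)],[np.sin(th),np.cos(th)]])
print("origin",m,"yaw",th,"resid",(P-(m+L@R.T)).round(4).tolist())
w=lambda x,y:m+R@np.array([x,y])
print("hinge",w(-.091,.115),"pivot exp",w(-.091,-.005),"slot",w(-.051,-.005))
print("pivot meas",f(402,450,.164)); print("knob top",f(720,198,.198)); k=f(720,198,.198)[:2]; pv=f(402,450,.164)[:2]
print(np.linalg.norm(k-pv)); print("peg?",[(R.T@(f(397,375,z)[:2]-m)).round(4) for z in(.155,.176)])
for p in([*w(-.065,-.005),.155],[*w(-.051,-.005),.155],[*w(-.037,-.005),.155],[*w(-.091,-.005),.161]):
    u,v=proj("top",p); print((u-240)*6.4,(v-160)*6.4)
d=np.load("topd.npy"); print(d[190:222,294:308].round(3)[::4,::2])
E
```

```text
[0.6562 0.154  0.15  ]
[ 0.6868 -0.0817  0.15  ]
[ 0.5197 -0.1022  0.15  ]
[0.4955 0.1305 0.15  ]
0.23772841270896766
0.16832056341241264
0.23394967965512492
0.16241634299115337
origin [0.58953243 0.02513647] yaw 0.12237461279466269 resid [[-0.0031, -0.0006], [-0.0018, 0.0019], [-0.0001, 0.0021], [0.0049, -0.0034]]
hinge [0.48517499 0.12816814] pivot exp [0.49982332 0.00906555] slot [0.53952418 0.01394832]
pivot meas [0.4962744  0.00766535 0.164     ]
knob top [ 0.6076627  -0.14346206  0.198     ]
0.18774143632923107
peg? [array([-0.0577, -0.0083]), array([-0.0608, -0.0086])]
389.4223381632121 388.2470855471395
385.4689631114609 359.43622277306645
381.5315384360034 330.7416009568029
396.43068607115566 440.60408227117205
[[1.345 1.351 1.345 1.344 1.339 1.346 1.346]
 [1.346 1.34  1.345 1.347 1.345 1.342 1.342]
 [1.343 1.338 1.342 1.345 1.338 1.341 1.336]
 [1.333 1.335 1.337 1.335 1.338 1.339 1.339]
 [1.337 1.341 1.338 1.33  1.324 1.334 1.328]
 [1.333 1.326 1.329 1.329 1.329 1.329 1.329]
 [1.335 1.336 1.33  1.331 1.327 0.    1.332]
 [1.328 1.329 1.32  1.301 1.297 1.321 1.325]]
```

```bash
cat >> h.py <<'E'
from scipy.spatial.transform import Rotation as Ro
def quat(psi,phi=0.,s=1):
    n=np.array([-np.cos(psi)*np.sin(phi),-np.sin(psi)*np.sin(phi),np.cos(phi)])
    y=s*np.array([-np.sin(psi),np.cos(psi),0]); z=-n; x=np.cross(y,z)
    q=Ro.from_matrix(np.stack([x,y,z],1)).as_quat(); return np.array([q[3],*q[:3]])
E
python3 - <<'E'
from h import *
for s in(1,-1):
    for p,a,f in(((.53,-.05,.42),-.55,0),((.608,-.143,.242),-.936,0),((.6,.01,.3),-.18,.3),((.5,.04,.25),-.18,.0)):
        q=kin.inverse_kinematics(np.array(p),quat(a,f,s)); print(s,p,None if q is None else np.round(q,2))
E
```

```text
1 (0.53, -0.05, 0.42) [-0.78  0.18  0.88  1.78 -0.14  1.25  1.16]
1 (0.608, -0.143, 0.242) [-0.54  0.66  1.    1.79 -0.64  1.05  1.33]
1 (0.6, 0.01, 0.3) [-0.68  0.28  0.63  1.96 -0.13  0.67  1.39]
1 (0.5, 0.04, 0.25) [-0.64  0.28  0.52  2.05 -0.18  0.86  1.37]
-1 (0.53, -0.05, 0.42) [-1.05  0.32  1.31  1.79 -0.32  1.28 -1.78]
-1 (0.608, -0.143, 0.242) [-0.65  0.85  1.27  1.79 -0.88  1.2  -1.61]
-1 (0.6, 0.01, 0.3) [-0.9   0.35  0.92  1.97 -0.34  0.68 -1.56]
-1 (0.5, 0.04, 0.25) [-0.93  0.36  0.91  2.06 -0.37  0.89 -1.57]
```

```bash
python3 - <<'E'
from h import *
st=env.get_state(); env.movel(st["tcp_pos"]+np.array([.1,0,.12]),velocity=.25)
env.reach(np.array([.55,-.05,.44]),quat(-.55))
s=env.get_state(); print(s["time"],s["tcp_pos"],s["qpos"].round(2) if hasattr(s["qpos"],"round") else s["qpos"])
C=cal("wrist"); p,d=camera("wrist"); c,R,t=C; np.savez("w1.npz",R=R,t=t,K=[c[k] for k in("fx","fy","cx","cy")],d=d)
print(-R.T@t,R[2],c["fx"])
cv2.imwrite("pics/w1.png",p)
E
```

```text
3.5583 [ 0.55029004 -0.04880692  0.43988267] [-0.66  0.2   0.76  1.71 -0.14  1.3   1.15]
[ 0.48838976 -0.01239022  0.50975369] [ 0.24009548 -0.14637058 -0.95965088] 345.0315740115009
```

View pics/w1.png

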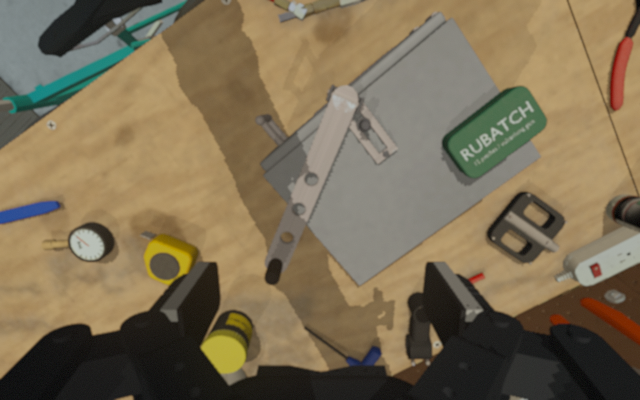

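The wrist view shows the pivot near (345,97), the peg near (364,125), the holes at about (312,180), (299,210) and (287,238), and the knob near (274,271). I'll enlarge the slot and the arm.

```bash
python3 - <<'E'
import cv2
p=cv2.imread("pics/w1.png")
a=cv2.resize(p[78:168,320:410],None,fx=6,fy=6,interpolation=cv2.INTER_CUBIC)
b=cv2.resize(p[160:295,230:290+30],None,fx=4,fy=4,interpolation=cv2.INTER_CUBIC)[:540,:260+0]
b=cv2.resize(p[160:295,255:320],None,fx=4,fy=4,interpolation=cv2.INTER_CUBIC)
print(a.shape,b.shape); cv2.imwrite("pics/c2.png",cv2.hconcat([a,b]))
E
```

```text
(540, 540, 3) (540, 260, 3)
```

View pics/c2.png

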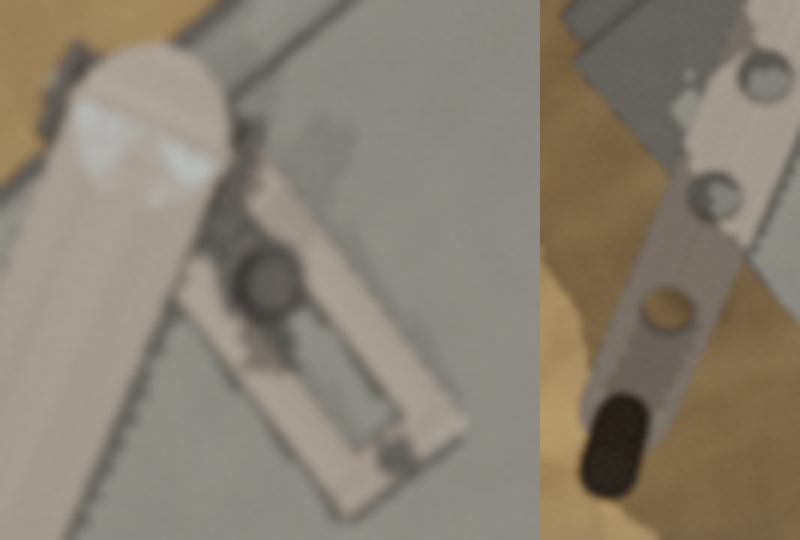

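```bash
python3 - <<'E'
from h import *
w=np.load("w1.npz"); K=w["K"]; C=(dict(zip(("fx","fy","cx","cy"),K)),w["R"],w["t"])
g=lambda u,v,z: at_z("",u,v,z,C)
H=[g(311.1,178.6,.164),g(298.6,208.4,.164),g(286.6,237.1,.164)]
peg=g(364.6,124.6,.176); kt=g(272.1,277.6,.198); kb=g(275.1,263.4,.164)
print("holes",np.round(H,4).tolist()); print("peg",peg,"knob",kt,kb)
A=np.array(H)[:,:2]; e=(A[2]-A[0])/np.linalg.norm(A[2]-A[0]); print("spac",np.linalg.norm(A[2]-A[0]),"psi",np.arctan2(e[1],e[0]))
pv=A.mean(0)-.12*e; print("pivot",pv,"knob dist",np.linalg.norm(kt[:2]-pv))
# rail slot ends in the crop, z=.155: far inner end about (375,430)
for th in (.12,):
  R=np.array([[np.cos(th),-np.sin(th)],[np.sin(th),np.cos(th)]]); print("peg-pivot in cab", R.T@(peg[:2]-pv))
# cabinet corners in wrist pic: back right (360,286), back left (540,157), front right(264,165)
B=[g(360,285.5,.15),g(539,157,.15)]; print(np.round(B,4).tolist(),np.linalg.norm(B[0]-B[1]),"yaw",np.arctan2(*(B[1]-B[0])[:2][::-1])-np.pi/2)
E
```

```text
holes [[0.5465, -0.0598, 0.164], [0.5668, -0.0878, 0.164], [0.5873, -0.1161, 0.164]]
peg [0.52654939 0.01240163 0.176     ] knob [ 0.60666738 -0.14204089  0.198     ] [ 0.60681219 -0.14374571  0.164     ]
spac 0.06951581855031307 psi -0.9431671382092727
pivot [0.49642156 0.00924229] knob dist 0.1871917215245051
peg-pivot in cab [ 0.03028938 -0.00047004]
[[0.6868, -0.08, 0.15], [0.6531, 0.1538, 0.15]] 0.23622665305050183 yaw 0.14308962553721694
```

Both cameras agree: hole spacing is 69.5 mm (70 expected), knob distance 187 mm (188), and the peg sits about 9.7 mm forward in the slot. Next is to grasp the knob, lift it, push the door open and swing the arm over the peg.

```bash
cat >> h.py <<'E'
YAW=.12; PIV0=np.array([.4965,.0092]); PEG=np.array([.5265,.0124]); PSI0=-.943
Rz=lambda a:np.array([[np.cos(a),-np.sin(a)],[np.sin(a),np.cos(a)]])
HINGE=PIV0+Rz(YAW)@np.array([0,.12])
def pivot(th): return HINGE+Rz(YAW-th)@np.array([0,-.12])
def tcp(th,psi,phi,h=.081,L=.188):
    e=np.array([np.cos(psi)*np.cos(phi),np.sin(psi)*np.cos(phi),np.sin(phi)])
    n=np.array([-np.cos(psi)*np.sin(phi),-np.sin(psi)*np.sin(phi),np.cos(phi)])
    return np.array([*pivot(th),.161])+L*e+h*n
from scipy.optimize import brentq
def solve(peg=PEG):
    th=brentq(lambda t:np.linalg.norm(peg-pivot(t))-.12,.3,1.2); d=peg-pivot(th); return th,np.arctan2(d[1],d[0])
def go(th,psi,phi,v=.12,sf=None):
    r=env.movel(tcp(th,psi,phi),velocity=v,rot=quat(psi,phi),stop_force=sf)
    s=env.get_state(); print("t%.1f"%s["time"],np.round([th,psi,phi],2),"err mm",np.round((s["tcp_pos"]-tcp(th,psi,phi))*1e3,1),"F",np.round(s["force"],1),"stop" if r else "","op %.4f"%s["opening"]); return r
E
python3 - <<'E'
from h import *
TH,PS=solve(); print("target",TH,PS, "pivots",pivot(0),pivot(TH))
for a in((0,PSI0,.35),(.65,PSI0,.35),(TH,PS,.35),(TH,PS,0)): print(tcp(*a).round(3),kin.inverse_kinematics(tcp(*a),quat(*a[1:])) is not None)
env.grip(.05)
t=tcp(0,PSI0,0); env.reach(t+[0,0,.06],quat(PSI0)); env.movel(t,velocity=.08,stop_force=8)
s=env.get_state(); print(s["time"],s["tcp_pos"]-t,s["force"])
env.grip(0,60); s=env.get_state(); print(s["time"],s["opening"],s["force"])
E
```

```text
target 0.7817054819547217 -0.17813718576086462 pivots [0.4965 0.0092] [0.40839894 0.03366359]
[ 0.584 -0.111  0.302] True
[ 0.509 -0.096  0.302] True
[0.555 0.007 0.302] True
[0.593 0.    0.242] True
5.6833 [ 0.00027381 -0.00025615  0.00034524] [ 0.26434524  0.06044828 -0.48074464]
6.0917 0.013672978783480354 [ 0.14465556 -0.42282974  0.29407319]
```

```bash
python3 - <<'E'
from h import *
for a in [(0,PSI0,.18),(0,PSI0,.35),(.35,PSI0,.35),(.65,PSI0,.35)]:
    if go(*a,sf=30): break
p,d=camera("top"); cv2.imwrite("pics/top1.png",cv2.resize(p[150:260,220:380],None,fx=5,fy=5,interpolation=cv2.INTER_CUBIC))
E
```

```text
t6.5 [ 0.   -0.94  0.18] err mm [0.3 0.1 0.4] F [ 1.2 -1.5  0.9]  op 0.0139
t7.0 [ 0.   -0.94  0.35] err mm [ 0.2 -0.3 -0.1] F [ 2.1 -2.   0. ]  op 0.0145
t7.5 [ 0.35 -0.94  0.35] err mm [ 0.9 -0.7  0.5] F [ 3.2 -4.1  1.8]  op 0.0141
t7.9 [ 0.65 -0.94  0.35] err mm [1.5 0.  0.7] F [ 3.1 -5.2  2.5]  op 0.0140
```

View pics/top1.png

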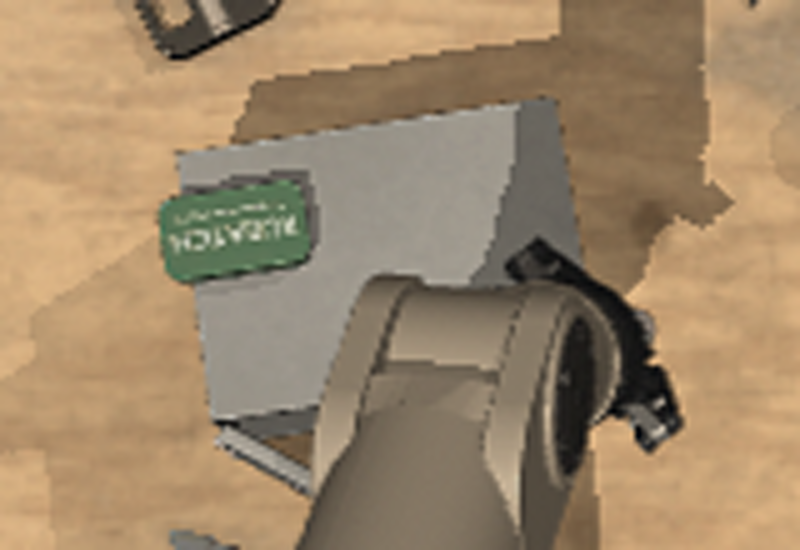

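The door is opening: its top edge shows at (215,430)–(310,490). The tin hasn't moved. Now I'll swing over the peg and check with the wrist camera.

```bash
python3 - <<'E'
from h import *
TH,PS=solve()
for a in [(.72,-.6,.33),(TH,PS,.3),(TH,PS,.22)]:
    if go(*a,sf=30): break
C=cal("wrist");p,d=camera("wrist"); c,R,t=C; np.savez("w2.npz",R=R,t=t,K=[c[k] for k in("fx","fy","cx","cy")])
q=[proj("",x,C) for x in ([*PEG,.176],[*pivot(TH),.167])]; print(q)
cv2.imwrite("pics/w2.png",p)
E
```

```text
t8.6 [ 0.72 -0.6   0.33] err mm [ 2.2 -0.1  0.9] F [ 4.4 -3.1  1.1]  op 0.0139
t9.3 [ 0.78 -0.18  0.3 ] err mm [2.6 0.3 1. ] F [ 4.1 -2.7  2.2]  op 0.0138
t9.5 [ 0.78 -0.18  0.22] err mm [ 3.1 -0.   0.3] F [ 4.4 -2.4  1.3]  op 0.0144
[(np.float64(322.0650128215594), np.float64(105.63272187660395)), (np.float64(323.4019062877706), np.float64(-299.4176314422597))]
```

View pics/w2.png

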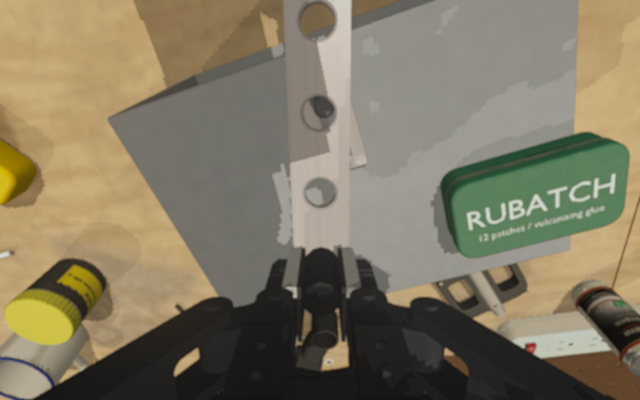

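The peg shows through the middle hole. The peg top is at about (322,106), as predicted, and the hole centre is at about (318.5,112). I'll measure the offset.

```bash
python3 - <<'E'
from h import *
w=np.load("w2.npz"); C=(dict(zip(("fx","fy","cx","cy"),w["K"])),w["R"],w["t"])
phi=.22; s=env.get_state(); print("tcp",s["tcp_pos"],s["force"])
TH,PS=solve(); e=np.array([np.cos(PS),np.sin(PS)])
z=.161+.12*np.sin(phi)+.003*np.cos(phi)
h=at_z("",318.5,112,z,C); pg=at_z("",322,106,.176,C); print("hole",h,"peg",pg)
d=pg[:2]-h[:2]; print("peg-hole along,across mm",d@e*1e3,(e[0]*d[1]-e[1]*d[0])*1e3)
print("expected hole-top dist from pivot",.12*np.cos(phi)-.003*np.sin(phi), "model hole", pivot(TH)+e*(.12*np.cos(phi)-.003*np.sin(phi)))
print("knob from tcp: hole expected", s["tcp_pos"]-tcp(TH,PS,phi)+np.array([*(pivot(TH)+e*(.12*np.cos(phi)-.003*np.sin(phi))),z]))
p=cv2.imread("pics/w2.png"); cv2.imwrite("pics/c3.png",cv2.resize(p[70:150,270:370],None,fx=7,fy=7,interpolation=cv2.INTER_CUBIC))
E
```

```text
tcp [0.57446439 0.00423661 0.28154248] [ 5.30516081 -2.38804791  2.15206101]
hole [0.52554022 0.01103449 0.19011525] peg [0.52665633 0.0123426  0.176     ]
peg-hole along,across mm 0.8666560072161995 1.4851730129700498
expected hole-top dist from pivot 0.11645300505043005 model hole [0.52300913 0.01302852]
knob from tcp: hole expected [0.52590604 0.01297933 0.19058287]
```

View pics/c3.png

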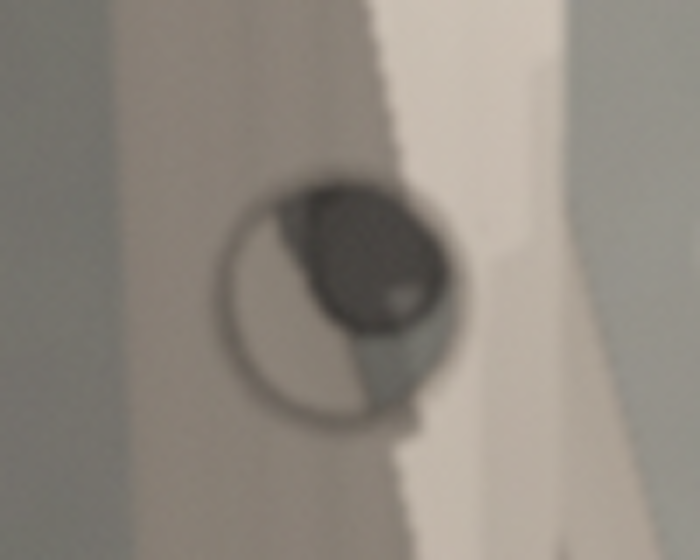

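```bash
python3 - <<'E'
from h import *
w=np.load("w2.npz"); C=(dict(zip(("fx","fy","cx","cy"),w["K"])),w["R"],w["t"])
phi=.22; TH,PS=solve(); e=np.array([np.cos(PS),np.sin(PS)])
h=at_z("",318.3,112.6,.161+.12*np.sin(phi)+.003*np.cos(phi),C)[:2]; pg=at_z("",323.3,107.3,.176,C)[:2]
b=h-(pivot(TH)+e*(.12*np.cos(phi)-.003*np.sin(phi)))
pg=.5*pg+.5*PEG+0; P=pg-b; print("hole",h,"peg",pg,"bias",b)
np.save("pt.npy",P); T,S=solve(P); print(T,S)
# descend keeping hole over the peg: at lift phi choose pivot so horizontal hole distance is .12cos(phi)
def sol(phi):
    r=.12*np.cos(phi)-.0*np.sin(phi); th=brentq(lambda t:np.linalg.norm(P-pivot(t))-r,.3,1.2); d=P-pivot(th); return th,np.arctan2(d[1],d[0])
for phi in(.22,.17):
    go(*sol(phi),phi,v=.05)
C=cal("wrist");p,d=camera("wrist"); c,R,t=C; np.savez("w3.npz",R=R,t=t,K=[c[k] for k in("fx","fy","cx","cy")])
cv2.imwrite("pics/w3.png",cv2.resize(p[70:150,270:370],None,fx=7,fy=7,interpolation=cv2.INTER_CUBIC))
E
```

```text
hole [0.52577005 0.01090836] peg [0.52691609 0.01261048] bias [ 0.00276092 -0.00212016]
0.8074852003539121 -0.17476388580889424
t9.8 [ 0.78 -0.16  0.22] err mm [2.7 0.4 0.8] F [ 5.4 -2.6  1.3]  op 0.0140
t10.2 [ 0.79 -0.17  0.17] err mm [2.7 0.2 0.3] F [ 6.  -2.1  1.5]  op 0.0143
```

View pics/w3.png

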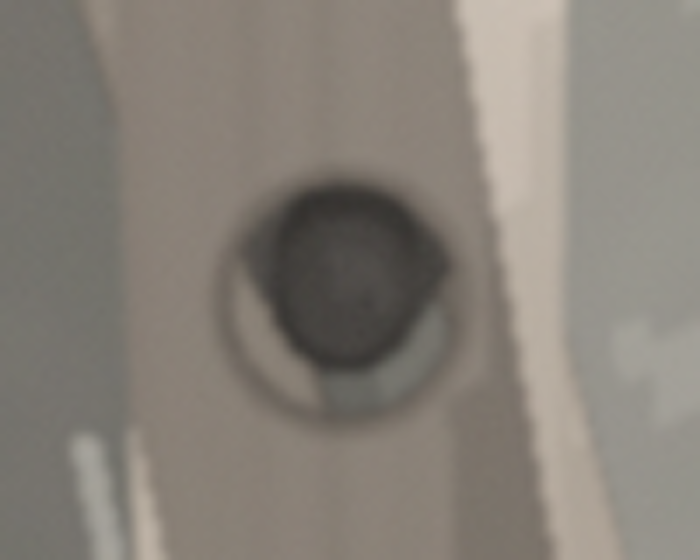

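The peg at about (346,288) in the crop now sits nearly central in the hole at about (340,300). I'll compute what's left over, then lower.

```bash
python3 - <<'E'
from h import *
w=np.load("w3.npz"); C=(dict(zip(("fx","fy","cx","cy"),w["K"])),w["R"],w["t"])
P=np.load("pt.npy"); phi=.17; T,S=solve(P); e=np.array([np.cos(S),np.sin(S)]); l=np.array([-e[1],e[0]])
f=lambda U,V,z: at_z("",270+U/7-.43,70+V/7-.43,z,C)[:2]
h=f(340,300,.161+.12*np.sin(phi)+.003); pg=f(346,288,.176); d=pg-h
print("along,across",d@e*1e3,d@l*1e3,"peg",pg)
P=P+np.clip(d,-.0015,.0015); np.save("pt.npy",P)
def sol(phi):
    r=.12*np.cos(phi); th=brentq(lambda t:np.linalg.norm(P-pivot(t))-r,.3,1.2); q=P-pivot(th); return th,np.arctan2(q[1],q[0])
for phi in(.14,.10,.06,.02,0.):
    if go(*sol(phi),phi,v=.04,sf=12): break
E
```

```text
along,across 0.9299950823742755 0.3212831800903937 peg [0.52684007 0.01301529]
t10.5 [ 0.79 -0.16  0.14] err mm [2.6 0.2 0.2] F [ 4.4 -1.5  1.1]  op 0.0141
t10.9 [ 0.79 -0.16  0.1 ] err mm [ 2.4  0.2 -0. ] F [ 6.2 -2.1  0.8]  op 0.0139
t11.2 [ 0.8  -0.17  0.06] err mm [ 2.4  0.2 -0.2] F [ 4.8 -2.   0.5]  op 0.0140
t11.6 [ 0.8  -0.17  0.02] err mm [ 2.3  0.2 -0.4] F [ 5.5 -2.8  0.4]  op 0.0143
t11.8 [ 0.8  -0.17  0.  ] err mm [ 2.4  0.2 -0.2] F [ 5.7 -1.9  2.2]  op 0.0141
```

It came down level with no resistance. I'll ease the load onto the peg first, where the force should drop if it's engaged, and then release.

```bash
python3 - <<'E'
from h import *
P=np.load("pt.npy"); T,S=solve(P); e=np.array([np.cos(S),np.sin(S),0])
s=env.get_state(); t0=tcp(T,S,0)
for k in(1,2,3):
    env.movel(t0+e*k*.001,velocity=.02); s=env.get_state(); print(k,np.round(s["force"],1),np.round((s["tcp_pos"]-t0)*1e3,1))
env.grip(.04); env.dwell(.3); s=env.get_state(); print("released",s["force"].round(1),s["opening"])
env.movel(s["tcp_pos"]+[0,0,.07],velocity=.08,stop_force=15)
env.movel(env.get_state()["tcp_pos"]+[0.02,-.12,.12],velocity=.2)
C=cal("wrist");p,d=camera("wrist"); c,R,t=C; np.savez("w4.npz",R=R,t=t,K=[c[k] for k in("fx","fy","cx","cy")],d=d)
cv2.imwrite("pics/w4.png",p); p,d=camera("top"); cv2.imwrite("pics/top4.png",p); print(env.get_state()["time"])
E
```

```text
1 [ 4.4 -1.7  1.3] [3.3 0.  0. ]
2 [ 5.2 -3.   2.4] [ 4.2 -0.2 -0. ]
3 [ 5.5 -2.4  1.6] [ 5.1 -0.4 -0. ]
released [0.7 0.1 0.6] 0.039924497616361146
15.3833
```

View pics/w4.png

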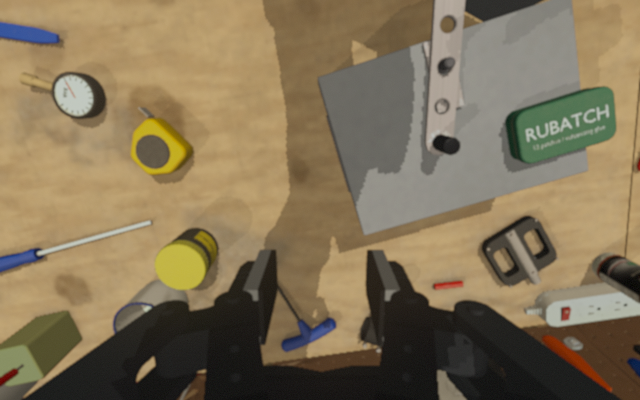

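The door stays open after release, with the peg in the middle hole near (446,65). I'll check the arm's level from an enlarged crop and the depth map.

```bash
python3 - <<'E'
from h import *
p=cv2.imread("pics/w4.png"); cv2.imwrite("pics/c4.png",cv2.resize(p[0:160,410:490],None,fx=5,fy=3.75*4/3,interpolation=cv2.INTER_CUBIC)[:600+200][0:800][:, :][150:800])
w=np.load("w4.npz"); d=w["d"]; fx,fy,cx,cy=w["K"]; R,t=w["R"],w["t"]
X=lambda u,v:R.T@(np.array([(u-cx)/fx,(v-cy)/fy,1])*d[v,u]-t)
def patch(u,v,k=2): return np.median([X(a,b) for a in range(u-k,u+k+1) for b in range(v-k,v+k+1) if d[b,a]>0],0).round(4)
for n,u,v in(("arm near pivot side",450,8),("between holes 1,2",447,44),("btw 2,3",444,86),("btw 3,knob",441,124),("cab top",390,130),("peg",446,65),("tin",560,125)): print(n,patch(u,v))
E
```

```text
arm near pivot side [0.4829 0.0196 0.1634]
between holes 1,2 [0.5113 0.0155 0.163 ]
btw 2,3 [0.5466 0.0103 0.163 ]
btw 3,knob [0.5805 0.0053 0.1628]
cab top [ 0.5795 -0.0408  0.1497]
peg [0.5293 0.0093 0.1747]
tin [0.5986 0.1113 0.172 ]
```

View pics/c4.png

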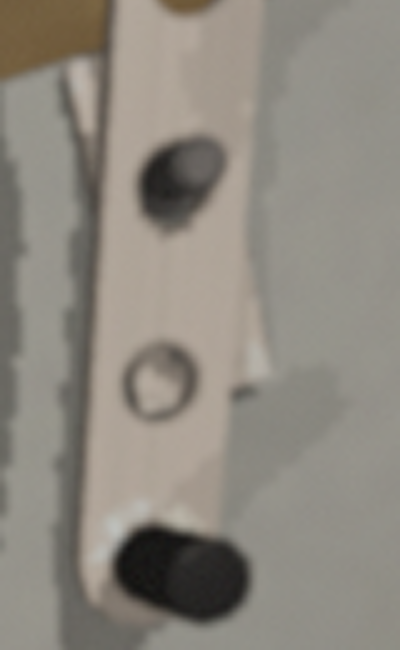

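The crop shows the peg standing up through the middle hole. The arm's upper face reads 163 mm along its whole length, so it is level, and the peg's top stands about 12 mm above it. The gripper is clear, so I'll hand in.

```bash
python3 - <<'E'
from h import *
job.job_done(); print(env.get_state()["time"])
E
```

```text
the job is handed in; nothing more can be done
the job is handed in; nothing more can be done
```

The cabinet door is propped open on its stay, with the arm's middle hole down over the peg. The job is handed in, at about 15.4 s on the robot's clock.

I gripped the knob, lifted the arm and pushed the door open through it. Then I swung the middle hole over the peg, which sits about 10 mm forward of the slot's middle. I lowered the arm level, let go and moved the gripper clear.

Last checks, after letting go:
- **Fit:** the peg shows through the middle hole, and its top reads about 12 mm above the arm's upper face.
- **Level:** the arm's upper face reads about 163 mm at four points along it, against the nominal 164 mm, so it lies flat.
- **Door:** it stayed open with the gripper off the arm.
- **Other things:** the tin is still lying on the cabinet's top, and nothing else in view looks disturbed. I did not measure their positions before and after.

**Check that disagreed:** before letting go I eased the arm about 3 mm towards closing, expecting the force to drop as the peg took the load. It stayed at about 5 N. The fit therefore rests on the pictures and depth readings, not on that test.

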